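# Hang the sample saddle on the display rail and snap its locking cap down

## Robot

A 7-joint arm with a two-finger parallel gripper is mounted at the origin on the work surface. World frame = base frame: x ahead of the robot, y to its left, z up, the work surface at z = 0. Lengths are in mm, angles in rad, forces in N, time in s.
With the tool pointing down it reaches from about 400 to 875 mm from the base axis. Payload 4.4 kg.
Tool frame: the origin (TCP) lies midway between the tips of the shut fingers; the grasp point (between the pads) lies 19 mm behind it; z points along the fingers, y is the line along which they close (so a half turn about z gives the same grasp; the last joint's range is limited). The gripper opens to 85 mm and grips with 20 to 120 N. Pads are 22 mm wide; open, the fingers measure 114 mm over their backs; the gripper's body (76 mm by 85 mm) begins 54 mm behind the grasp point. The pads swing forward as they close: fully open they stand 13 mm farther back than shut.
Start: joints at [-1.323, 0.628, 0.038, 1.517, -0.027, 0.996, -0.02], TCP at [200.615, 618.281, 231.313] pointing down, gripper open.
Joint ranges: [-3.06, 3.06], [-0.37, 2.12], [-1.25, 1.32], [0.18, 2.47], [-1.1, 4.24], [0.23, 1.98], [-2.94, 2.94]. Speed limits (rad/s): [2.57, 2.57, 3.14, 3.14, 3.14, 3.14, 3.14].

## Interface

Orientations are given as [roll, pitch, yaw] about the fixed x, y, z axes, in that order (R = Rz(yaw) Ry(pitch) Rx(roll)).
In Python, from cell import ctrl gives the robot as it stands.
- The arm moves only by the shell command python3 -m handwheel 'ROWS'. ROWS is JSON, a list of rows, each a list of 3 entries, a list of its own where there are three numbers: the turn, a rotation vector about the tool's x, y, z in degrees, then the shift along the tool's x, y, z in m, then the closure, from 0 (fully open) to 1 (shut). A call has 1 to 5 rows; each row shifts and turns the commanded pose from where the row before left it, along the tool's axes as they then stand; what a row does not reach is not made up. A row lasts 1/12 s, in which the tool goes at most 41.7 mm and 7.16 degrees, less where a joint would pass 70% of its speed; a pose out of reach is approached as far as the arm can. A call is refused whole if a number of a shift passes 0.0417 or a number of a turn 7.16, either way. A call with a gripper value outside its range is refused whole. The fingers move at their own pace and stop on an object; the grip force is fixed at half the most. Time passes only in rows, so rows that do not move let the fingers close. It gives the time, the measured TCP pose, the force, the opening and the grip force at its end, in the units of the state.
- ctrl.read_state(): the state, without advancing time (a new reading comes with each control period).
- ctrl.get_image(name): name is "side" or "top" or "wrist"; returns a dict with "pixels" (420x560x3 uint8, red, green, blue), "fx", "fy", "cx", "cy" (pixels), "pose" (4x4, takes a point from camera to world coordinates); the wrist camera has in their place "T_tool_cam" (4x4, takes a point from camera to tool coordinates, whose origin is the TCP and whose axes are the flange's). Camera axes: x right, y up, looking along -z (the intrinsics and any distortion apply to the point x, -y, -z); pixel columns grow to the right and rows downward; lengths in mm; the calibration is good to about 2 mm. A picture is of the moment at which its call begins: read the wrist's pose just before it. There is no depth.
- ctrl.finish_job(): hands the job in; it is judged then, once.
The state is a dict: "clock": time; "qpos": joint angles; "qd": joint speeds; "tau": joint torques, N m; "eef_pos": TCP position; "tool_rot": TCP orientation; "force": force on the tool from outside, world axes, zero at the start; "torque": the same for the moment, N m; "width": finger opening in mm; "gripper_force": force on a finger pad.
Only numpy, scipy, OpenCV 4.12 (cv2) and the standard library are available. Lean on these libraries where they do the work, as an engineer would, in place of code of your own. Each camera call takes 0.05 s, during which the arm holds its last target. There are 200 camera calls.

## Task

Hang the loose burgundy sample saddle over the display rail, so that the free steel stud comes up through the hole in its bridge and the bridge lies flat on the rail, and let go of it. Then press the loose orange snap cap down onto that stud until it clicks over the catch balls, keep pressing after the click until its flange sits on the saddle's bridge, and finish while still holding the cap pressed firmly down there: do not let go of it. Leave the mug, the stack of chips and the tape measure where they are.

Things in the scene. Friction and masses are not known exactly. Their poses are not given: they have to be found in the camera images.
- saddle_mid (a point): Centre of the loose saddle, half-way up: an upside-down U, 66 high, standing on its tiles' edges. Two burgundy tiles 6 thick, 80 wide, 60 high, 29 apart; grey bridge 41 x 80 x 6 on top with a 26 hole in its centre. x: across the tiles (grip the 41 mm over their outer faces), y: along their 80, z up; a half turn changes nothing. 120 to 200 g. When hung this point is 27 below the stud's origin.
- stud: The free steel stud standing on the rail's top face, 15.2 thick, 25 high, nose tapered over the last 5 to 8 across. Origin: on its axis at the rail's top face, 140 above the table; z up, y along the rail, x across it. Four sprung catch balls stick out to 21.6 across, centres 15 above the origin. With the saddle hung, the bridge's top is 6 above the origin and the stud stands 19 out of it.
- rail: Aluminium display rail: a bar 24 wide, 20 deep, 440 long along y, top 140 above the table, upper edges rounded by 4, on two posts 205 either side of its middle. Origin: on the table below its middle. Three places 130 apart: the free stud is in any one, the others carry a white and a dark grey saddle locked with orange caps (fixed, tops 34 above the rail).
- cap_mid (a point): Centre of the loose orange cap, half-way up. It stands on the table mouth down, 28 high: ribbed round body 30 across (grip this) above a flange 36 across, 4 thick, at the bottom; z up. 20 to 33 g. Hollow from below: mouth 18 wide through a lip 4 deep, then 24 wide, 22 deep in all. Fully home on the stud, flange on the bridge, this point is 20 above the stud's origin.
- cap_mouth (a point): Centre of the cap's mouth, level with the flange's underside, 14 below the cap's centre. Pushed down on the stud, the mouth meets the balls 13 above the bridge; the push needed rises to 8 to 12 N, then drops at the click (7 to 10 above the bridge) and the balls draw the cap down by themselves to about 1 above the bridge. The bridge under the flange is rigid.
- chips: Bystander: a stack of three sample chips, 50 x 50 x 18 high; origin at the centre of its underside. Leave it.
- mug: Bystander: a white mug, 76 across and 85 high; origin at the centre of its underside, handle at +y. Leave it.
- tape: Bystander: a yellow tape measure, 60 x 32 x 45 high; origin at the centre of its underside. Leave it.
There are look-alikes about, which are no part of the job. What is shaped like the part that bears saddle_mid but pink is not meant.

How it is judged (in metres and radians):
On the way, in this order (a step that is already met when the one before it is completed fails the run):
1. the saddle hangs on the rail with the stud through its hole, released (horizontal distance between saddle_mid and stud below 0.008 m and z of saddle_mid in the frame of stud below -0.0235 m and angle between saddle_mid's own z axis and vertical below 0.08 rad and contact force between the fingers and saddle below 0.3 N), for 0.2 s.
2. the cap has clicked over the balls and come down to the bridge (horizontal distance between cap_mid and stud below 0.004 m and z of cap_mid in the frame of stud below 0.0225 m), for 0.1 s.
At the end, for the whole second after the job is handed in: Saddle hung on the rail, stud through its hole: centre within 8 mm of the stud, down within 3.5 mm, tilt under 0.08 rad. Cap snapped home: within 4 mm of the axis and 2 mm of seated height, tilt under 0.1 rad, still pressed on the bridge by the fingers with over 3 N through the last second (horizontal distance between saddle_mid and stud below 0.008 m and z of saddle_mid in the frame of stud between -0.031 and -0.0235 m and angle between saddle_mid's own z axis and vertical below 0.08 rad and horizontal distance between cap_mid and stud below 0.004 m and z of cap_mid in the frame of stud between 0.016 and 0.022 m and angle between cap_mid's own z axis and vertical below 0.1 rad and contact force between cap and saddle above 3 N and contact force between the fingers and cap above 3 N); the arm keeps its last pose, push and grip.
It fails at once if the chips, the mug or the tape measure is shifted by more than 30 mm (distance of any of chips, mug, tape from where it was at the start of the episode above 0.03 m).
It also fails if it takes over 69 s, if anything falls off the work surface, if the arm or the gripper's body presses on something with over 40 N, if the wrist force passes 120 N, or if a joint passes its speed limit or range.

## Working session

There is one attempt and no reset: what is moved stays moved. The work goes in short steps, Python scripts to look and compute and a shell command to move; the robot and the scene stay as the last step left them, time stands still between calls to the robot, and variables do not carry over. Pictures are saved under pics/ and viewed, at most 10 in all, crops included, and the job is handed in when it is done.

```bash
ls; mkdir -p pics; python3 - <<'E'
from cell import ctrl
import cv2,numpy as np
np.set_printoptions(precision=4,suppress=True)
s=ctrl.read_state();print(s)
for n in("side","top","wrist"):
    im=ctrl.get_image(n);cv2.imwrite(f"pics/{n}0.png",im["pixels"][:,:,::-1])
    print(n,{k:v for k,v in im.items() if k!="pixels"})
E
```

```text
pics
{'clock': 0.0, 'qpos': array([-1.3228,  0.6293,  0.0384,  1.5184, -0.027 ,  0.9963, -0.02  ]), 'qd': array([ 0.0005, -0.0017,  0.0002,  0.0019, -0.0007,  0.0015, -0.0009]), 'tau': array([  0.0011, -56.3393,   1.2271, -19.3437,   0.0113,   0.0107,
        -0.    ]), 'eef_pos': array([200.3817, 617.6691, 230.3928]), 'tool_rot': array([-3.1397, -0.    ,  2.8278]), 'force': array([ 0.6793,  0.7238, -0.4504]), 'torque': array([-0.0155,  0.0143,  0.0242]), 'gripper_force': 0.0, 'width': 85.27152499665078}
side {'fx': 521.7305788499647, 'fy': 521.7305788499647, 'cx': 280.657417358581, 'cy': 211.68788049164618, 'pose': array([[   0.6967,    0.4917,   -0.5223, -152.2384],
       [  -0.7172,    0.4901,   -0.4953, -601.1637],
       [   0.0124,    0.7197,    0.6942,  961.1691],
       [   0.    ,    0.    ,    0.    ,    1.    ]])}
top {'fx': 434.2463346520088, 'fy': 434.2463346520088, 'cx': 279.0791543109525, 'cy': 209.38991170594966, 'pose': array([[  -0.0228,    0.9788,   -0.2037,  273.593 ],
       [  -0.9997,   -0.0228,    0.002 ,   13.5515],
       [  -0.0027,    0.2037,    0.979 , 1141.2273],
       [   0.    ,    0.    ,    0.    ,    1.    ]])}
wrist {'fx': 298.63336478663695, 'fy': 298.63336478663695, 'cx': 280.4306101700325, 'cy': 207.62769230636937, 'T_tool_cam': array([[  -0.0006,    0.9656,    0.2601,   64.9062],
       [   1.    ,    0.0008,   -0.0008,    0.6846],
       [  -0.001 ,    0.2601,   -0.9656, -144.7473],
       [   0.    ,    0.    ,    0.    ,    1.    ]])}
```

View pics/top0.png

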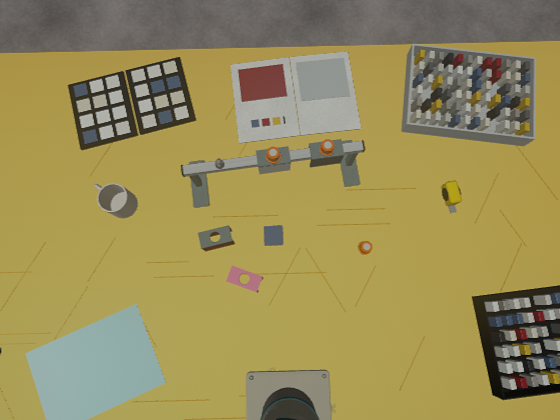

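View pics/side0.png

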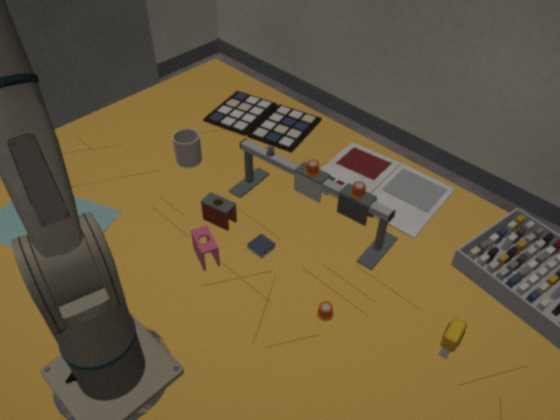

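The top view shows the saddle with its hole at about (215,238), the free stud at (220,163), and the cap at (365,247). The rail runs from (183,170) to (365,147). The pink decoy is at (245,279), and the mug, chips and tape are at (115,200), (274,236) and (452,193). The side view agrees with this.

```bash
cat > h.py <<'E'
import numpy as np,cv2
from scipy.spatial.transform import Rotation as Rn
from cell import ctrl
np.set_printoptions(precision=3,suppress=True)
def pose(s):
    T=np.eye(4);T[:3,:3]=Rn.from_euler('xyz',s["tool_rot"]).as_matrix();T[:3,3]=s["eef_pos"];return T
def shot(n,f=None):
    s=ctrl.read_state();im=ctrl.get_image(n)
    im["M"]=pose(s)@im["T_tool_cam"] if n=="wrist" else im["pose"]
    if f: cv2.imwrite(f"pics/{f}.png",im["pixels"][:,:,::-1])
    return im
def ray(im,u,v):
    d=np.array([(u-im["cx"])/im["fx"],-(v-im["cy"])/im["fy"],-1]);return im["M"][:3,3],im["M"][:3,:3]@d
def onz(im,u,v,z):
    o,d=ray(im,u,v);return o+d*(z-o[2])/d[2]
def cross(a,b):
    (o,d),(p,e)=a,b
    t=np.linalg.lstsq(np.c_[d,-e],p-o,rcond=None)[0]
    x,y=o+d*t[0],p+e*t[1];return (x+y)/2,np.linalg.norm(x-y)
def proj(im,P):
    c=np.linalg.inv(im["M"])@np.r_[P,1];return im["cx"]-im["fx"]*c[0]/c[2],im["cy"]+im["fy"]*c[1]/c[2]
def blobs(im,lo,hi,amin=30):
    m=cv2.inRange(cv2.cvtColor(im["pixels"],cv2.COLOR_RGB2HSV),np.array(lo),np.array(hi))
    return sorted([(a,x,y,w,h,*c) for (x,y,w,h,a),c in zip(*[q[1:] for q in cv2.connectedComponentsWithStats(m)[2:]]) if a>=amin],reverse=True)
def rel(s,P):
    "world point -> tool axes, mm, relative to TCP"
    return np.linalg.inv(pose(s))@np.r_[P,1]
E
python3 - <<'E'
from h import *
t=shot("top");s=shot("side")
for n,u,v,z in(("saddle",215,238,66),("cap",365,246,28),("stud",220,161,165),("mug",113,198,85),("chips",274,236,18),("tape",452,193,45)):
    P=onz(t,u,v,z);print(n,P,"in side",proj(s,P),"reach",np.hypot(*P[:2]))
a,b=onz(t,183,170,140),onz(t,364,148,140);print("rail",a,b,np.linalg.norm(a-b),np.degrees(np.arctan2(*(b-a)[:2])))
def crop(im,u,v,r): return cv2.resize(im["pixels"][v-r:v+r,u-r:u+r,::-1],(380,380),interpolation=cv2.INTER_CUBIC)
cv2.imwrite("pics/c0.png",np.hstack([crop(t,218,200,60),crop(s,235,180,60)]))
E
```

```text
saddle [428.132 172.877  66.   ] in side (np.float64(216.04699940967495), np.float64(203.4902715901203)) reach 461.7182994969936
cap [ 403.915 -207.493   28.   ] in side (np.float64(323.7048704128567), np.float64(306.13295739710367)) reach 454.0932719951522
stud [596.164 147.776 165.   ] in side (np.float64(270.47088475722154), np.float64(147.34107824909694)) reach 614.206403649878
mug [532.142 425.898  85.   ] in side (np.float64(184.848489128007), np.float64(137.5920750590759)) reach 681.5897430696995
chips [436.725  26.086  18.   ] in side (np.float64(259.63450505993546), np.float64(245.17912571244923)) reach 437.50349459084856
tape [ 534.66  -438.506   45.   ] in side (np.float64(450.7152183842071), np.float64(329.02912804896596)) reach 691.4835288807017
rail [583.915 239.979 140.   ] [ 629.14  -197.874  140.   ] 440.18190867026783 174.10301761409855
```

View pics/c0.png

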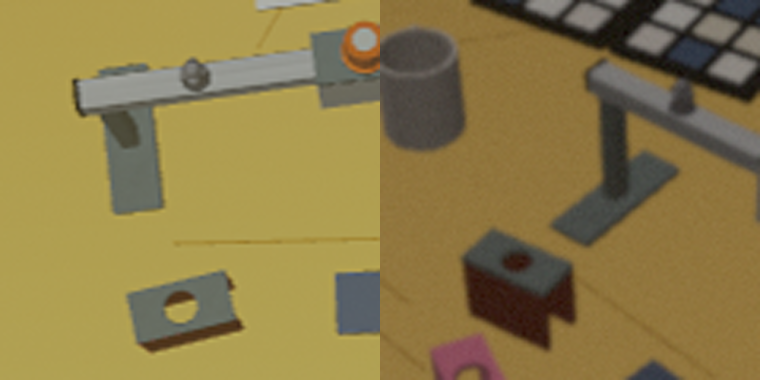

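Rail length comes out at 440 mm, and both views agree. The crop shows the saddle hole at about (181,308), yaw about 12°, and the stud at (195,75). Next I turn the tool and go above the saddle.

```bash
python3 -m handwheel '[[[0,0,6],[0,0,0],0],[[0,0,6],[0,0,0],0],[[0,0,6],[0,0,0],0],[[0,0,6],[0,0,0],0],[[0,0,6],[0,0,0],0]]' && python3 -m handwheel '[[[0,0,6],[0,0,0],0],[[0,0,6],[0,0,0],0],[[0,0,6],[0,0,0],0],[[0,0,6],[0,0,0],0],[[0,0,5.4],[0,0,0],0]]' && python3 -m handwheel '[[[0,0,0],[-0.037,0.0096,0.0046],0],[[0,0,0],[-0.037,0.0096,0.0046],0],[[0,0,0],[-0.037,0.0096,0.0046],0],[[0,0,0],[-0.037,0.0096,0.0046],0],[[0,0,0],[-0.037,0.0096,0.0046],0]]' && python3 -m handwheel '[[[0,0,0],[-0.037,0.0096,0.0046],0],[[0,0,0],[-0.037,0.0096,0.0046],0],[[0,0,0],[-0.037,0.0096,0.0046],0],[[0,0,0],[-0.037,0.0096,0.0046],0],[[0,0,0],[-0.037,0.0096,0.0046],0]]' && python3 -m handwheel '[[[0,0,0],[-0.037,0.0096,0.0046],0],[[0,0,0],[-0.037,0.0096,0.0046],0],[[0,0,0],[-0.037,0.0096,0.0046],0],[[0,0,0],[0,0,0],0],[[0,0,0],[0,0,0],0]]'
python3 - <<'E'
from h import *
w=shot("wrist","w1");s=ctrl.read_state();print(s["eef_pos"],s["tool_rot"],s["clock"])
print(rel(s,[428,173,66]),proj(w,[428,173,66]))
E
```

```text
clock: 0.67
eef_pos: [200.5, 618.2, 231.2]
tool_rot: [-3.141, 0.0, 2.299]
force: [-0.2, 0.6, 0.6]
width: 85.5
gripper_force: 0.0
clock: 1.08
eef_pos: [200.5, 618.2, 231.2]
tool_rot: [-3.141, 0.0, 1.786]
force: [0.4, -1.0, -0.2]
width: 85.6
gripper_force: 0.0
clock: 1.5
eef_pos: [288.3, 446.6, 208.2]
tool_rot: [3.141, -0.0, 1.792]
force: [-0.2, -0.2, 0.1]
width: 85.2
gripper_force: 0.0
clock: 1.92
eef_pos: [375.6, 276.7, 185.3]
tool_rot: [3.141, -0.0, 1.792]
force: [1.3, -0.7, 0.2]
width: 85.6
gripper_force: 0.0
clock: 2.33
eef_pos: [428.6, 173.5, 171.5]
tool_rot: [3.142, 0.001, 1.785]
force: [-0.5, 0.8, 0.3]
width: 85.2
gripper_force: 0.0
[427.727 175.546 171.482] [-3.141 -0.     1.789] 2.3833
[ -2.573  -0.259 105.482   1.   ] (np.float64(278.3701077280443), np.float64(206.50426812487282))
```

View pics/w1.png

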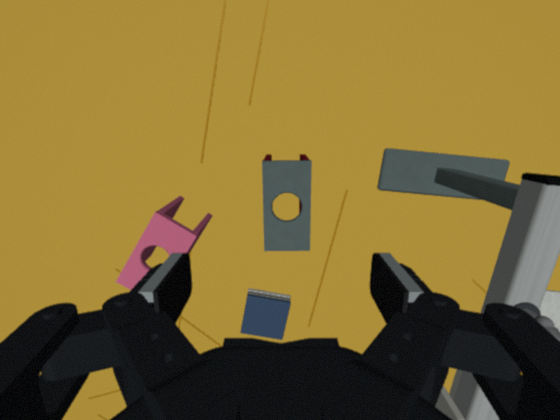

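The wrist view shows the grey bridge with corners at about (263,160), (310,250) and the hole at (287,207), plus the pink decoy at (160,240) and the chips at (267,315). I'll measure the bridge with a mask.

```bash
cat >> h.py <<'E'
def tooly(im,u,v,h):
    "pixel -> tool-frame point on plane tool z=h (wrist camera, tool vertical)"
    T=im["T_tool_cam"];d=T[:3,:3]@np.array([(u-im["cx"])/im["fx"],-(v-im["cy"])/im["fy"],-1]);o=T[:3,3];return o+d*(h-o[2])/d[2]
E
python3 - <<'E'
from h import *
w=shot("wrist");s=ctrl.read_state();print(s["eef_pos"],s["tool_rot"])
hsv=cv2.cvtColor(w["pixels"],cv2.COLOR_RGB2HSV);print(hsv[175,287],hsv[207,287],hsv[240,280])
m=cv2.inRange(hsv,(60,0,50),(130,90,150));m[:, :240]=0;m[:,335:]=0;m[:140]=0;m[270:]=0
cs=max(cv2.findContours(m,0,2)[0],key=cv2.contourArea)
r=cv2.minAreaRect(cs);print(r)
b=cv2.boxPoints(r);P=np.array([tooly(w,*p,171.3-66) for p in b]);print(P,P.mean(0),np.linalg.norm(np.diff(P,axis=0),axis=1))
for i in range(3):
    e=P[i+1]-P[i];print(np.degrees(np.arctan2(e[1],e[0])))
hm=cv2.inRange(hsv[195:222,268:306],(15,90,80),(35,255,255));mm=cv2.moments(hm,True);u,v=mm["m10"]/mm["m00"]+268,mm["m01"]/mm["m00"]+195
print(u,v,tooly(w,u,v,171.3-66))
E
```

```text
[427.274 176.772 171.511] [-3.141 -0.001  1.791]
[85 32 88] [ 22 171 173] [88 36 91]
((287.0, 207.5), (89.0, 46.0), 90.0)
[[ 37.286 -12.545 105.3  ]
 [ 37.264  25.798 105.3  ]
 [-42.751  27.809 105.3  ]
 [-42.727 -13.733 105.3  ]] [ -2.732   6.832 105.3  ] [38.343 80.04  41.542]
90.03269364528357
178.56041583953248
-89.96730127172836
286.2126984126984 208.5222222222222 [ -2.048   6.146 105.3  ]
```

```bash
python3 -m handwheel '[[[0,0,0],[-0.0025,0.0065,0.02],0],[[0,0,0],[0,0,0.025],0],[[0,0,0],[0,0,0.025],0],[[0,0,0],[0,0,0],0],[[0,0,0],[0,0,0],0]]'
python3 - <<'E'
from h import *
w=shot("wrist","w2");s=ctrl.read_state();print(s["eef_pos"],s["tool_rot"])
hsv=cv2.cvtColor(w["pixels"],cv2.COLOR_RGB2HSV)
m=cv2.inRange(hsv,(60,0,50),(130,90,150));m[:, :210]=0;m[:,350:]=0
cs=max(cv2.findContours(m,0,2)[0],key=cv2.contourArea)
r=cv2.minAreaRect(cs);print(r,cv2.boundingRect(cs))
P=np.array([tooly(w,*p,101.4-66) for p in cv2.boxPoints(r)]);print(P,P.mean(0))
E
```

```text
clock: 2.85
eef_pos: [433.0, 176.3, 101.0]
tool_rot: [-3.139, -0.0, 1.794]
force: [0.1, -0.3, 0.4]
width: 85.3
gripper_force: 0.0
[433.991 176.343 101.902] [-3.141 -0.     1.793]
((281.0, 235.0), (118.0, 66.0), 90.0) (248, 176, 67, 119)
[[ 37.442 -18.551  35.4  ]
 [ 37.42   21.536  35.4  ]
 [-43.05   23.838  35.4  ]
 [-43.025 -20.864  35.4  ]] [-2.803  1.49  35.4  ]
```

View pics/w2.png

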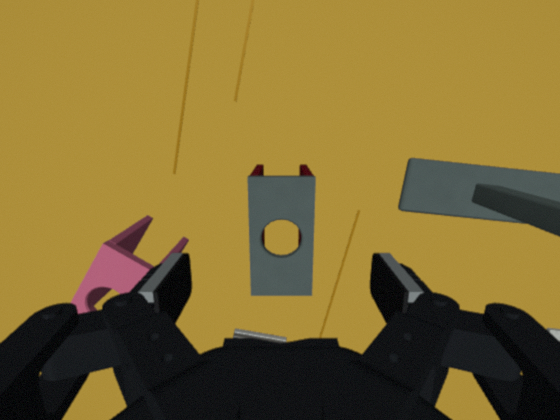

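The view shows the bridge centred at (281,235), between the fingers, with its yaw matched. Next I descend, grasp and lift.

```bash
python3 -m handwheel '[[[0,0,0],[-0.002,0.0012,0.02],0],[[0,0,0],[0,0,0.02],0],[[0,0,0],[0,0,0.02],0],[[0,0,0],[0,0,0.0175],0],[[0,0,0],[0,0,0],0]]' && python3 -m handwheel '[[[0,0,0],[0,0,0],0.3],[[0,0,0],[0,0,0],0.5],[[0,0,0],[0,0,0],0.7],[[0,0,0],[0,0,0],1],[[0,0,0],[0,0,0],1]]' && python3 -m handwheel '[[[0,0,0],[0,0,0],1],[[0,0,0],[0,0,0],1],[[0,0,0],[0,0,0],1],[[0,0,0],[0,0,0],1],[[0,0,0],[0,0,0],1]]'
```

```text
clock: 3.32
eef_pos: [435.5, 174.0, 23.2]
tool_rot: [-3.14, -0.0, 1.792]
force: [0.0, 0.5, -0.7]
width: 85.3
gripper_force: 0.0
clock: 3.73
eef_pos: [436.5, 173.9, 25.5]
tool_rot: [3.14, -0.001, 1.791]
force: [-0.6, -0.5, 8.4]
width: 40.4
gripper_force: 60.4
clock: 4.15
eef_pos: [436.5, 173.9, 25.5]
tool_rot: [3.14, -0.001, 1.791]
force: [-1.2, 0.2, 7.7]
width: 40.5
gripper_force: 60.4
```

```bash
python3 -m handwheel '[[[0,0,0],[0,0,-0.02],1],[[0,0,0],[0,0,-0.04],1],[[0,0,0],[0,0,-0.04],1],[[0,0,0],[0,0,-0.04],1],[[0,0,0],[0,0,-0.04],1]]' && python3 -m handwheel '[[[0,0,3.3],[-0.009,0.024,0],1],[[0,0,3.4],[-0.009,0.024,0],1],[[0,0,0],[-0.0095,0.0245,0],1],[[0,0,0],[0,0,0],1],[[0,0,0],[0,0,0],1]]' && python3 -m handwheel '[[[0,0,0],[0,0,0],1],[[0,0,0],[0,0,0],1],[[0,0,0],[0,0,0],1]]'
python3 - <<'E'
from h import *
w=shot("wrist","w3");s=ctrl.read_state();print(s["eef_pos"],s["tool_rot"],proj(w,[594,149,165]))
shot("side","s3");shot("top","t3")
E
```

```text
clock: 4.57
eef_pos: [435.4, 173.2, 206.5]
tool_rot: [3.141, -0.0, 1.791]
force: [0.2, 0.8, -2.6]
width: 40.4
gripper_force: 60.9
clock: 4.98
eef_pos: [512.6, 157.3, 204.5]
tool_rot: [3.141, 0.0, 1.673]
force: [-0.7, 0.2, -1.9]
width: 40.6
gripper_force: 61.2
clock: 5.23
eef_pos: [510.7, 158.4, 204.0]
tool_rot: [-3.141, -0.0, 1.675]
force: [0.4, -0.1, -1.3]
width: 39.9
gripper_force: 61.2
[510.926 158.407 204.023] [-3.141 -0.     1.675] (np.float64(401.5912365462471), np.float64(257.9844520341761))
```

View pics/w3.png

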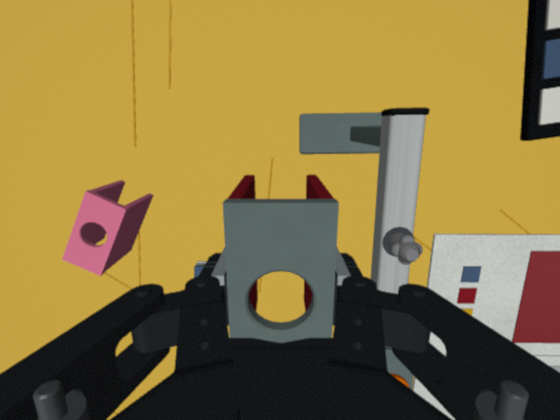

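The wrist view shows the held bridge with its hole rim centred at about (281,299). The stud base is at (397,240) and the tip at about (409,251). The rail edges run from (383,112) and (428,112) downward. I'll measure the rail line and the stud in tool coordinates.

```bash
python3 - <<'E'
from h import *
w=shot("wrist");t=shot("top");sd=shot("side")
g=cv2.cvtColor(w["pixels"],cv2.COLOR_RGB2HSV)
for v in(130,160,190,215,275):
    r=g[v].astype(int); ok=(r[:,1]<60)&(r[:,2]>70); 
    # run containing the rail
    u0=400 if v<250 else 392
    a=u0
    while ok[a]:a-=1
    b=u0
    while ok[b] and b<559:b+=1
    A,B=tooly(w,a+.5,v,64),tooly(w,b-.5,v,64);print(v,a+1,b,A[:2],B[:2],"w",B[1]-A[1],"mid",(A+B)[:2]/2)
print("hole",tooly(w,281,299,-41.5))
for p in((224,199),(337,199),(229,338),(332,338)):print(tooly(w,*p,-41.5)[:2])
print("stud tip",tooly(w,409,251,39))
c=cv2.resize(w["pixels"][205:285,350:450,::-1],(500,400),interpolation=cv2.INTER_CUBIC)
d=cv2.resize(t["pixels"][130:210,180:240,::-1],(300,400),interpolation=cv2.INTER_CUBIC)
cv2.imwrite("pics/c4.png",np.hstack([c,d]))
E
```

```text
130 380 423 [64.334 68.141] [64.318 97.229] w 29.088522762407536 mid [64.326 82.685]
160 379 420 [44.182 69.171] [44.166 97.624] w 28.453681279109915 mid [44.174 83.398]
190 377 417 [22.958 69.543] [22.943 98.04 ] w 28.497542999323173 mid [22.951 83.792]
215 375 414 [ 4.391 69.625] [ 4.376 98.04 ] w 28.41449721505947 mid [ 4.383 83.833]
275 371 408 [-43.801  70.456] [-43.815  98.963] w 28.507112533777104 mid [-43.808  84.71 ]
hole [  1.439   1.319 -41.5  ]
[ 41.532 -18.928]
[41.51  21.215]
[-16.398 -19.774]
[-16.418  22.002]
stud tip [-13.111  86.316  39.   ]
```

View pics/c4.png

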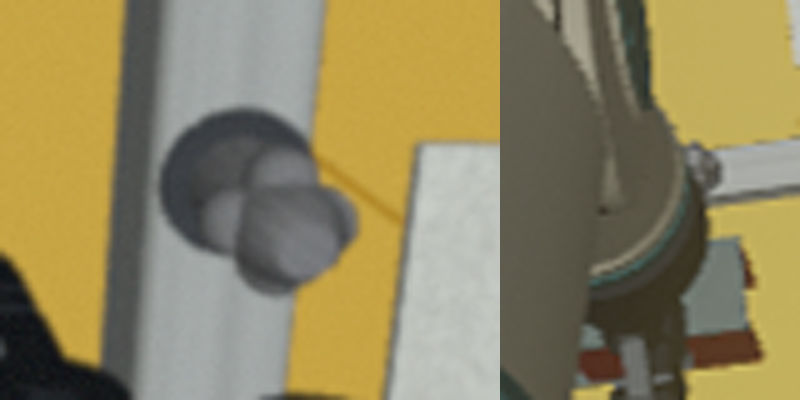

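The crop shows the stud's nose tip at about (411,254.5) in image pixels and its base ring at (398,241). The rail's dark side face lies left of its top face. The rail's right edge gives a centreline about 12 mm inside it, with yaw about 1° off.

```bash
python3 - <<'E'
from h import *
w=shot("wrist");s=ctrl.read_state();print(s["eef_pos"],s["tool_rot"])
print(tooly(w,411,254.5,39),tooly(w,398,241,64))
for q in ("s3",):
    pass
sd=shot("side");t=shot("top");print(cross(ray(sd,380/3.167*0+175+(683-380)/3.167,120+84/3.167),ray(t,158+195/3.167,140+68/3.167)))
print(pose(s)@np.r_[tooly(w,411,254.5,39),1])
E
```

```text
[511.766 158.085 204.016] [-3.142 -0.     1.674]
[-15.621  87.925  39.   ] [-15.843  88.802  64.   ]
(array([595.122, 147.687, 167.822]), np.float64(2.4346895607042995))
[600.832 151.63  165.009   1.   ]
```

```bash
python3 -m handwheel '[[[0,0,-0.9],[-0.01,0.015,-0.015],1],[[0,0,0],[-0.02,0.025,0],1],[[0,0,0],[-0.02,0.023,0],1],[[0,0,0],[-0.02,0.023,0],1],[[0,0,0],[0,0,0],1]]' && python3 -m handwheel '[[[0,0,0],[0,0,0],1],[[0,0,0],[0,0,0],1],[[0,0,0],[0,0,0],1],[[0,0,0],[0,0,0],1]]'
python3 - <<'E'
from h import *
w=shot("wrist","w5");s=ctrl.read_state();print(s["eef_pos"],s["tool_rot"])
E
```

```text
clock: 6.1
eef_pos: [610.5, 92.6, 219.4]
tool_rot: [3.136, 0.005, 1.684]
force: [0.5, -1.5, -0.5]
width: 40.5
gripper_force: 61.3
clock: 6.43
eef_pos: [604.5, 99.7, 218.9]
tool_rot: [-3.141, -0.001, 1.692]
force: [-0.5, 0.2, -1.9]
width: 40.0
gripper_force: 61.3
[604.703  99.619 219.056] [-3.141 -0.001  1.691]
```

View pics/w5.png

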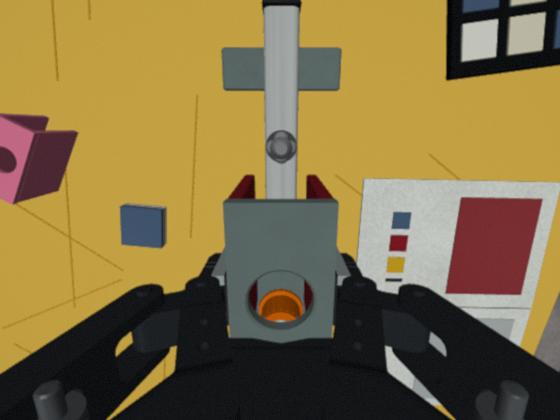

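The view shows the rail running vertically through u≈281, with the stud at (281,147) nearly under the camera and the bridge centred at u≈281. Lateral alignment looks good.

```bash
python3 - <<'E'
from h import *
w=shot("wrist");g=cv2.cvtColor(w["pixels"],cv2.COLOR_RGB2HSV)
for v in(20,35,100,115,180,190):
    r=g[v].astype(int);ok=(r[:,1]<45)&(r[:,2]>100);a=b=282
    while ok[a]:a-=1
    while ok[b]:b+=1
    A,B=tooly(w,a+.5,v,79),tooly(w,b-.5,v,79);print(v,a+1,b,"w",B[1]-A[1],"mid",(A+B)[:2]/2)
gray=cv2.medianBlur(cv2.cvtColor(w["pixels"],cv2.COLOR_RGB2GRAY),3)
c=cv2.HoughCircles(gray[120:175,255:308],cv2.HOUGH_GRADIENT,1,5,param1=80,param2=10,minRadius=5,maxRadius=18);print(c)
print("stud",tooly(w,281,147.5,54),tooly(w,281,147,79))
hl=[(247,299),(315,299),(281,270),(281,328)]
print([tooly(w,*p,-41.5)[:2] for p in hl])
# bridge extents
r=g[240].astype(int);ok=(r[:,1]<60)&(r[:,2]>60)&(r[:,2]<130);print(np.where(ok[200:360])[0][[0,-1]]+200)
r=g[:,281].astype(int);print(r[185:290:3].tolist())
E
```

```text
20 264 299 w 23.230810312929577 mid [134.896   1.543]
35 264 298 w 22.83078557926998 mid [125.973   1.206]
100 265 297 w 22.6339050051416 mid [84.768  1.185]
115 265 297 w 22.915970087358776 mid [74.627  1.18 ]
180 266 296 w 22.71011974811583 mid [27.597  1.156]
190 266 296 w 22.911334055234306 mid [19.88   1.152]
[[[25.5 25.5 16.1]
  [30.5 27.5 11.8]
  [25.5 32.5 10.3]
  [19.5 29.5 10.6]
  [21.5 20.5  9.4]
  [25.5 16.5  7.4]]]
stud [53.364  1.494 54.   ] [52.126  1.537 79.   ]
[array([  1.428, -11.939]), array([ 1.415, 14.587]), array([13.832,  1.325]), array([-11.716,   1.323])]
[225 335]
[[78, 8, 159], [75, 6, 158], [90, 8, 158], [83, 7, 156], [90, 5, 154], [87, 33, 70], [83, 34, 97], [85, 33, 102], [88, 38, 102], [85, 32, 103], [92, 33, 101], [88, 33, 102], [85, 33, 102], [85, 33, 100], [88, 31, 98], [85, 33, 100], [88, 31, 98], [84, 35, 101], [84, 35, 101], [85, 30, 103], [85, 30, 103], [88, 30, 103], [82, 37, 104], [80, 36, 105], [90, 28, 101], [83, 33, 102], [83, 32, 104], [83, 30, 101], [83, 31, 98], [83, 33, 99], [86, 36, 99], [84, 35, 102], [83, 33, 102], [86, 35, 102], [82, 28, 99]]
```

```bash
python3 -m handwheel '[[[0,0,0],[0.0253,0,0],1],[[0,0,0],[0.026,0,0],1],[[0,0,0],[0,0,0.02],1],[[0,0,0],[0,0,0.02],1],[[0,0,0],[0,0,0],1]]' && python3 -m handwheel '[[[0,0,0],[0,0,0],1],[[0,0,0],[0,0,0.008],1],[[0,0,0],[0,0,0.008],1],[[0,0,0],[0,0,0.008],1],[[0,0,0],[0,0,0],1]]' && python3 -m handwheel '[[[0,0,0],[0,0,0.008],1],[[0,0,0],[0,0,0.008],1],[[0,0,0],[0,0,0],1],[[0,0,0],[0,0,0],1]]'
python3 - <<'E'
from h import *
w=shot("wrist","w6");s=ctrl.read_state();print(s["eef_pos"],s["tool_rot"],s["force"])
sd=shot("side")
cv2.imwrite("pics/c6.png",np.hstack([cv2.resize(w["pixels"][180:350,210:350,::-1],None,fx=3,fy=3,interpolation=2),cv2.resize(sd["pixels"][100:202,220:320,::-1],(380,510)[::1],interpolation=2)]))
E
```

```text
clock: 6.95
eef_pos: [596.2, 150.3, 175.7]
tool_rot: [-3.135, 0.0, 1.692]
force: [-0.8, 0.5, -2.0]
width: 39.8
gripper_force: 61.3
clock: 7.37
eef_pos: [598.3, 149.1, 153.5]
tool_rot: [-3.139, 0.0, 1.689]
force: [-0.9, -0.1, -2.3]
width: 40.2
gripper_force: 61.3
clock: 7.7
eef_pos: [598.9, 149.3, 138.3]
tool_rot: [-3.14, 0.0, 1.69]
force: [-0.3, -0.5, -1.7]
width: 40.4
gripper_force: 61.3
[599.311 149.336 138.805] [-3.141  0.     1.69 ] [-0.107  0.116 -2.172]
```

View pics/c6.png

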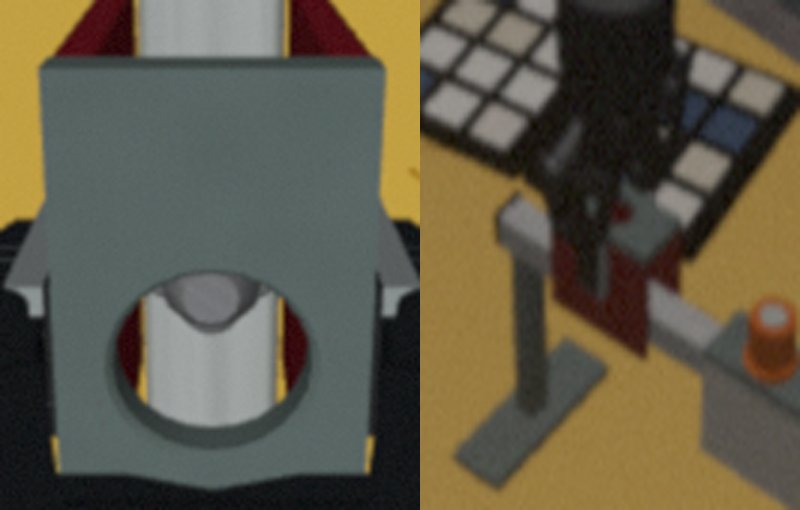

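The crop shows the tiles straddling the rail. The stud nose is visible through the hole at (280,279), within 1 mm of the hole's centre. Now I lower it.

```bash
python3 -m handwheel '[[[0,0,0],[-0.0007,0,0.008],1],[[0,0,0],[0,0,0.008],1],[[0,0,0],[0,0,0.006],1],[[0,0,0],[0,0,0.005],1],[[0,0,0],[0,0,0],1]]' && python3 -m handwheel '[[[0,0,0],[0,0,0.003],1],[[0,0,0],[0,0,0.002],1],[[0,0,0],[0,0,0],1],[[0,0,0],[0,0,0],1]]' && python3 -m handwheel '[[[0,0,0],[0,0,0.001],1],[[0,0,0],[0,0,0],1],[[0,0,0],[0,0,0],1]]'
```

```text
clock: 8.22
eef_pos: [598.4, 148.4, 110.4]
tool_rot: [-3.139, 0.001, 1.69]
force: [-1.2, -0.2, -0.4]
width: 40.3
gripper_force: 61.3
clock: 8.55
eef_pos: [599.5, 148.6, 107.0]
tool_rot: [3.142, 0.0, 1.69]
force: [0.7, 0.0, -0.8]
width: 40.5
gripper_force: 61.3
clock: 8.8
eef_pos: [599.5, 148.7, 106.1]
tool_rot: [3.141, -0.0, 1.69]
force: [-1.0, -0.2, -1.5]
width: 40.2
gripper_force: 61.3
```

```bash
python3 -m handwheel '[[[0,0,0],[0,0,0.001],1],[[0,0,0],[0,0,0.0005],1],[[0,0,0],[0,0,0],1],[[0,0,0],[0,0,0],1]]' && python3 -m handwheel '[[[0,0,0],[0,0,0.001],1],[[0,0,0],[0,0,0],1],[[0,0,0],[0,0,0],1]]'
```

```text
clock: 9.13
eef_pos: [599.7, 148.8, 105.5]
tool_rot: [3.141, -0.0, 1.69]
force: [-2.0, -0.2, 6.4]
width: 40.7
gripper_force: 62.0
clock: 9.38
eef_pos: [599.6, 148.8, 105.5]
tool_rot: [3.141, -0.001, 1.69]
force: [-3.7, -0.4, 12.4]
width: 40.3
gripper_force: 62.7
```

It is seated: the wrist force is 12 N upward. I'll release and rise.

```bash
python3 -m handwheel '[[[0,0,0],[0,0,-0.001],1],[[0,0,0],[0,0,-0.0005],0.8],[[0,0,0],[0,0,0],0.5],[[0,0,0],[0,0,0],0.2],[[0,0,0],[0,0,0],0]]' && python3 -m handwheel '[[[0,0,0],[0,0,0],0],[[0,0,0],[0,0,0],0],[[0,0,0],[0,0,0],0],[[0,0,0],[0,0,0],0],[[0,0,0],[0,0,0],0]]' && python3 -m handwheel '[[[0,0,0],[0,0,-0.02],0],[[0,0,0],[0,0,-0.03],0],[[0,0,0],[0,0,-0.035],0],[[0,0,0],[0,0,-0.035],0],[[0,0,0],[0,0,-0.03],0]]' && python3 -m handwheel '[[[0,0,0],[0,0,0],0],[[0,0,0],[0,0,0],0],[[0,0,0],[0,0,0],0]]'
python3 - <<'E'
from h import *
w=shot("wrist","w7");s=ctrl.read_state();print(s["eef_pos"],s["tool_rot"])
h=s["eef_pos"][2]-146
g=cv2.cvtColor(w["pixels"],cv2.COLOR_RGB2HSV)
m=cv2.inRange(g,(60,20,50),(130,90,125));m[:,:240]=0;m[:,325:]=0
m[:130]=0
cs=max(cv2.findContours(m,0,2)[0],key=cv2.contourArea)
print(cv2.boundingRect(cs),cv2.minAreaRect(cs));x,y,ww,hh=cv2.boundingRect(cs)
for p in((x,y),(x+ww,y),(x,y+hh),(x+ww,y+hh)):print(tooly(w,*p,h))
print("hole expected",proj(w,(pose(s)@np.r_[1.3,1.3,h,1])[:3]))
E
```

```text
clock: 9.8
eef_pos: [599.4, 148.7, 104.8]
tool_rot: [-3.141, 0.0, 1.69]
force: [-0.5, -0.7, 0.3]
width: 65.4
gripper_force: 0.0
clock: 10.22
eef_pos: [599.4, 148.7, 105.0]
tool_rot: [-3.142, -0.0, 1.69]
force: [-1.5, 0.0, 0.2]
width: 84.8
gripper_force: 0.0
clock: 10.63
eef_pos: [599.7, 148.6, 257.3]
tool_rot: [3.14, -0.0, 1.69]
force: [1.6, 0.4, -1.7]
width: 85.7
gripper_force: 0.0
clock: 10.88
eef_pos: [598.8, 148.8, 254.4]
tool_rot: [-3.14, -0.0, 1.69]
force: [-0.5, -0.6, -1.0]
width: 85.8
gripper_force: 0.0
[598.385 148.697 253.631] [-3.139  0.     1.69 ]
(259, 159, 47, 90) ((282.0, 203.5), (89.0, 46.0), 90.0)
[ 40.472 -16.862 107.631]
[ 40.45   22.543 107.631]
[-40.685 -18.42  107.631]
[-40.707  24.301 107.631]
hole expected (np.float64(280.0793784443501), np.float64(204.09064250859763))
```

The bridge measures 81 × 41 at z = 146, so the saddle hangs flat. Now to the cap.

```bash
python3 -m handwheel '[[[0,0,0],[-0.033,-0.023,0],0],[[0,0,0],[-0.033,-0.023,0],0],[[0,0,0],[-0.033,-0.023,0],0],[[0,0,0],[-0.033,-0.023,0],0],[[0,0,0],[-0.033,-0.023,0],0]]' && python3 -m handwheel '[[[0,0,0],[-0.033,-0.023,0],0],[[0,0,0],[-0.033,-0.023,0],0],[[0,0,0],[-0.033,-0.023,0],0],[[0,0,0],[-0.033,-0.023,0],0],[[0,0,0],[-0.033,-0.023,0],0]]' && python3 -m handwheel '[[[0,0,0],[0,0,0.03],0],[[0,0,0],[0,0,0.035],0],[[0,0,0],[0,0,0.035],0],[[0,0,0],[0,0,0.03],0],[[0,0,0],[0,0,0],0]]' && python3 -m handwheel '[[[0,0,0],[0,0,0],0],[[0,0,0],[0,0,0],0],[[0,0,0],[0,0,0],0]]'
python3 - <<'E'
from h import *
w=shot("wrist","w8");s=ctrl.read_state();print(s["eef_pos"],s["tool_rot"],s["clock"])
z=s["eef_pos"][2]
for b in blobs(w,(3,180,100),(15,255,255),50):
    print(b,tooly(w,*b[5:],z-16),[tooly(w,b[1]+q*b[3],b[2]+b[4]/2,z-16)[1] for q in(0,1)])
t=shot("top");print(blobs(t,(3,150,100),(15,255,255),10))
E
```

```text
clock: 11.35
eef_pos: [502.6, -30.0, 253.4]
tool_rot: [-3.138, -0.0, 1.69]
force: [0.6, -0.8, -0.1]
width: 85.4
gripper_force: 0.0
clock: 11.77
eef_pos: [408.2, -207.2, 253.8]
tool_rot: [-3.139, -0.001, 1.69]
force: [0.7, -1.2, 0.5]
width: 85.5
gripper_force: 0.0
clock: 12.18
eef_pos: [405.8, -204.2, 119.7]
tool_rot: [-3.131, -0.006, 1.689]
force: [-0.5, 0.4, 0.4]
width: 85.7
gripper_force: 0.0
clock: 12.43
eef_pos: [411.2, -206.8, 126.4]
tool_rot: [3.139, 0.001, 1.69]
force: [-0.2, -0.1, -0.1]
width: 85.2
gripper_force: 0.0
[ 411.353 -206.71   126.521] [3.139 0.002 1.69 ] 12.4833
(np.int32(810), np.int32(254), np.int32(187), np.int32(38), np.int32(42), np.float64(271.88271604938274), np.float64(205.48888888888888)) [ -0.575  -6.463 110.521] [np.float64(-22.31508577299228), np.float64(11.330784115535614)]
[(np.int32(126), np.int32(320), np.int32(140), np.int32(14), np.int32(16), np.float64(326.3333333333333), np.float64(148.54761904761904)), (np.int32(126), np.int32(266), np.int32(147), np.int32(14), np.int32(16), np.float64(272.75396825396825), np.float64(155.78571428571428))]
```

```bash
python3 -m handwheel '[[[0,0,0],[-0.0005,-0.006,0.02],0],[[0,0,0],[0,0,0.025],0],[[0,0,0],[0,0,0.02],0],[[0,0,0],[0,0,0],0],[[0,0,0],[0,0,0],0]]' && python3 -m handwheel '[[[0,0,0],[0,0,0],0],[[0,0,0],[0,0,0],0],[[0,0,0],[0,0,0],0]]'
python3 - <<'E'
from h import *
w=shot("wrist","w9");s=ctrl.read_state();print(s["eef_pos"],s["tool_rot"],s["clock"])
z=s["eef_pos"][2]
for b in blobs(w,(3,180,100),(15,255,255),50):
    a,x,y,ww,hh,u,v=b;print(b)
    print("flange y",tooly(w,x,y+hh/2,z-3)[1],tooly(w,x+ww,y+hh/2,z-3)[1],"flange far x",tooly(w,x+ww/2,y,z-4)[0],"near",tooly(w,x+ww/2,y+hh,z-28)[0])
# non-orange white top disc inside blob
g=cv2.cvtColor(w["pixels"],cv2.COLOR_RGB2HSV);m=cv2.inRange(g,(0,0,140),(180,80,255))
a,x,y,ww,hh,u,v=b if False else blobs(w,(3,180,100),(15,255,255),50)[0]
q=m[y:y+hh,x:x+ww];mm=cv2.moments(q,True);print(mm["m00"]);
if mm["m00"]>20:print("top disc",tooly(w,x+mm["m10"]/mm["m00"],y+mm["m01"]/mm["m00"],z-28))
E
```

```text
clock: 12.95
eef_pos: [404.4, -207.5, 60.4]
tool_rot: [-3.141, -0.0, 1.69]
force: [-0.4, 0.6, -0.5]
width: 85.6
gripper_force: 0.0
clock: 13.2
eef_pos: [405.2, -207.8, 61.2]
tool_rot: [3.14, 0.001, 1.69]
force: [-0.0, 0.4, -0.2]
width: 85.2
gripper_force: 0.0
[ 405.108 -207.739   61.024] [3.14  0.001 1.69 ] 13.25
(np.int32(1470), np.int32(254), np.int32(204), np.int32(50), np.int32(59), np.float64(278.17687074829934), np.float64(230.62925170068027))
flange y -17.936365183236752 18.05614537597709 flange far x 14.464407308155288 near -18.90102047979829
574.0
top disc [-3.987 -0.104 33.024]
```

The cap centre is at tool (-3.8, 0). The flange width checks at 36 mm.

```bash
python3 -m handwheel '[[[0,0,0],[-0.0038,0,0.015],0],[[0,0,0],[0,0,0.018],0],[[0,0,0],[0,0,0.015],0],[[0,0,0],[0,0,0.009],0],[[0,0,0],[0,0,0],0]]' && python3 -m handwheel '[[[0,0,0],[0,0,0],0.4],[[0,0,0],[0,0,0],0.7],[[0,0,0],[0,0,0],1],[[0,0,0],[0,0,0],1],[[0,0,0],[0,0,0],1]]' && python3 -m handwheel '[[[0,0,0],[0,0,0],1],[[0,0,0],[0,0,0],1],[[0,0,0],[0,0,0],1]]'
```

```text
clock: 13.67
eef_pos: [404.2, -210.1, 7.3]
tool_rot: [-3.139, -0.003, 1.689]
force: [0.4, 1.0, -0.1]
width: 85.5
gripper_force: 0.0
clock: 14.08
eef_pos: [404.8, -210.6, 9.0]
tool_rot: [3.141, -0.002, 1.689]
force: [-0.8, 1.8, 12.7]
width: 28.1
gripper_force: 58.2
clock: 14.33
eef_pos: [404.8, -210.6, 9.0]
tool_rot: [3.141, -0.002, 1.689]
force: [0.2, 0.6, 7.1]
width: 28.3
gripper_force: 58.9
```

```bash
python3 -m handwheel '[[[0,0,0],[0,0,-0.02],1],[[0,0,0],[0,0,-0.038],1],[[0,0,0],[0,0,-0.038],1],[[0,0,0],[0,0,-0.038],1],[[0,0,0],[0,0,-0.038],1]]' && python3 -m handwheel '[[[0,0,0],[0,0,-0.038],1],[[0,0,0],[0,0,-0.035],1],[[0,0,0],[0.0334,0.0236,0],1],[[0,0,0],[0.0334,0.0236,0],1],[[0,0,0],[0.0334,0.0236,0],1]]' && python3 -m handwheel '[[[0,0,0],[0.0334,0.0236,0],1],[[0,0,0],[0.0334,0.0236,0],1],[[0,0,0],[0.0334,0.0236,0],1],[[0,0,0],[0.0334,0.0236,0],1],[[0,0,0],[0.0334,0.0236,0],1]]' && python3 -m handwheel '[[[0,0,0],[0.0334,0.0236,0],1],[[0,0,0],[0.0334,0.0236,0],1],[[0,0,0],[0,0,0],1],[[0,0,0],[0,0,0],1],[[0,0,0],[0,0,0],1]]'
python3 - <<'E'
from h import *
w=shot("wrist","w10");s=ctrl.read_state();print(s["eef_pos"],s["tool_rot"],s["clock"],s["width"])
z=s["eef_pos"][2]
for b in blobs(w,(3,180,60),(15,255,255),100)[:3]:
    a,x,y,ww,hh,u,v=b;print(np.array(b,float));print(" top near x",tooly(w,u,y+hh,9-28)[0]+15," y",tooly(w,x,v,0)[1],tooly(w,x+ww,v,0)[1])
print("stud expect px",proj(w,[600.3,149.9,165]))
cv2.imwrite("pics/c10.png",cv2.resize(w["pixels"][130:340,200:360,::-1],None,fx=2.8,fy=2.8,interpolation=2))
E
```

```text
clock: 14.75
eef_pos: [403.7, -210.8, 182.0]
tool_rot: [-3.14, -0.003, 1.689]
force: [2.5, -0.1, -0.1]
width: 28.5
gripper_force: 59.4
clock: 15.17
eef_pos: [463.7, -102.2, 254.6]
tool_rot: [3.14, -0.003, 1.687]
force: [0.1, 0.7, -0.5]
width: 28.0
gripper_force: 59.5
clock: 15.58
eef_pos: [560.7, 78.5, 253.8]
tool_rot: [-3.14, -0.003, 1.689]
force: [0.6, -0.5, 0.5]
width: 28.2
gripper_force: 59.5
clock: 16.0
eef_pos: [598.9, 147.6, 253.6]
tool_rot: [-3.14, -0.001, 1.689]
force: [-0.0, -1.8, -0.1]
width: 28.4
gripper_force: 59.5
[598.856 146.834 253.839] [-3.14  -0.001  1.687] 16.05 28.073875597252304
[3162.     249.     223.      64.      83.     280.415  259.472]
 top near x -1.4449752321062448  y -15.4554937400237 18.238790921394433
[812.    263.    316.     36.     28.    280.631 329.901]
 top near x -22.90255066970886  y -8.762921373690531 11.540149901350052
stud expect px (np.float64(281.3856743152302), np.float64(209.30093341291516))
```

View pics/c10.png

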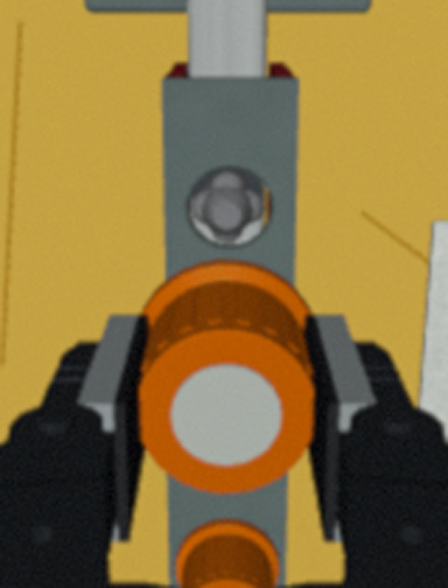

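The crop shows the cap held upright, its top disc at image (280.7,277.9), and the stud nose at (281.8,204.3) standing up through the saddle's hole.

```bash
python3 - <<'E'
from h import *
w=shot("wrist");s=ctrl.read_state();z=s["eef_pos"][2];print(s["eef_pos"])
for h in(-19,-15):print("cap",tooly(w,280.7,277.9,h), "near edge+15",tooly(w,281,130+493/2.8,h)[0]+15, "width",tooly(w,200+314/2.8,277,h)[1]-tooly(w,250,277,h)[1])
print("flange far-18",tooly(w,281,130+261/2.8,5)[0]-18)
print("stud",tooly(w,281.8,204.3,z-165))
E
```

```text
[598.935 146.554 254.062]
cap [ -1.583   1.22  -19.   ] near edge+15 -1.4812686915488626 width 28.900254947273474
cap [ -3.735   1.222 -15.   ] near edge+15 -4.107745269259738 width 29.819563106775128
flange far-18 -0.6634719818757802
stud [ 6.026  2.193 89.062]
```

```bash
python3 -m handwheel '[[[0,0,0],[0.0048,0.0008,0.015],1],[[0,0,0],[0,0,0.025],1],[[0,0,0],[0,0,0.025],1],[[0,0,0],[0,0,0.01],1],[[0,0,0],[0,0,0],1]]' && python3 -m handwheel '[[[0,0,0],[0,0,0],1],[[0,0,0],[0,0,0.003],1],[[0,0,0],[0,0,0],1],[[0,0,0],[0,0,0],1]]' && python3 -m handwheel '[[[0,0,0],[0,0,0.003],1],[[0,0,0],[0,0,0.002],1],[[0,0,0],[0,0,0],1],[[0,0,0],[0,0,0],1]]'
```

```text
clock: 16.52
eef_pos: [597.6, 152.4, 176.8]
tool_rot: [-3.136, -0.002, 1.687]
force: [-0.4, -0.8, -0.2]
width: 28.2
gripper_force: 59.5
clock: 16.85
eef_pos: [600.2, 153.6, 176.8]
tool_rot: [3.141, -0.003, 1.689]
force: [-0.3, 0.1, 0.7]
width: 27.9
gripper_force: 59.5
clock: 17.18
eef_pos: [599.5, 153.7, 170.6]
tool_rot: [-3.14, -0.002, 1.69]
force: [-0.3, -0.1, -0.5]
width: 28.1
gripper_force: 59.5
```

```bash
python3 -m handwheel '[[[0,0,0],[0,0,0],1],[[0,0,0],[0,0,0],1],[[0,0,0],[0,0,0],1],[[0,0,0],[0,0,0],1],[[0,0,0],[0,0,0],1]]'
python3 - <<'E'
from h import *
w=shot("wrist","w11");s=ctrl.read_state();z=s["eef_pos"][2];print(s["eef_pos"],s["force"])
g=cv2.cvtColor(w["pixels"],cv2.COLOR_RGB2HSV)
m=cv2.inRange(g,(60,20,50),(130,90,125));m[:,:200]=0;m[:,360:]=0
col=[(np.where(m[:,u])[0].min(),np.where(m[:,u])[0].max()) for u in(265,275,285,295) if m[:,u].any()];print(col)
for v in range(150,330,15):
    r=np.where(m[v])[0];print(v,r.min() if len(r) else None,r.max() if len(r) else None,len(r),end=' | ')
for b in blobs(w,(3,180,60),(15,255,255),100)[:3]:print(np.array(b,float))
E
```

```text
clock: 17.6
eef_pos: [599.6, 153.6, 170.8]
tool_rot: [-3.141, -0.002, 1.69]
force: [0.3, -0.4, 0.7]
width: 28.0
gripper_force: 59.5
[599.616 153.633 170.793] [0.072 0.278 0.408]
[(np.int64(182), np.int64(306)), (np.int64(182), np.int64(221)), (np.int64(182), np.int64(221)), (np.int64(182), np.int64(306))]
150 None None 0 | 165 None None 0 | 180 None None 0 | 195 246 314 69 | 210 246 313 68 | 225 246 312 34 | 240 247 312 4 | 255 234 326 3 | 270 228 228 1 | 285 None None 0 | 300 250 311 19 | 315 None None 0 | [3156.     249.     223.      64.      83.     280.392  259.407]
```

The cap mouth is around the nose with no contact force, and the camera offsets agree to within about 1 mm. Now I press.

```bash
python3 -m handwheel '[[[0,0,0],[0,0,0.002],1],[[0,0,0],[0,0,0.001],1],[[0,0,0],[0,0,0],1]]' && python3 -m handwheel '[[[0,0,0],[0,0,0.001],1],[[0,0,0],[0,0,0.001],1],[[0,0,0],[0,0,0],1]]' && python3 -m handwheel '[[[0,0,0],[0,0,0.001],1],[[0,0,0],[0,0,0.001],1],[[0,0,0],[0,0,0],1]]' && python3 -m handwheel '[[[0,0,0],[0,0,0.001],1],[[0,0,0],[0,0,0.001],1],[[0,0,0],[0,0,0],1]]'
```

```text
clock: 17.9
eef_pos: [599.3, 153.4, 167.7]
tool_rot: [-3.14, -0.002, 1.69]
force: [-1.2, -0.9, 1.3]
width: 28.3
gripper_force: 59.8
clock: 18.15
eef_pos: [599.3, 153.1, 166.6]
tool_rot: [-3.14, -0.003, 1.689]
force: [-3.1, -1.0, 7.0]
width: 28.1
gripper_force: 60.3
clock: 18.4
eef_pos: [599.1, 153.0, 164.7]
tool_rot: [-3.14, -0.003, 1.689]
force: [-2.8, -1.7, 6.9]
width: 28.1
gripper_force: 60.2
clock: 18.65
eef_pos: [598.8, 153.1, 161.5]
tool_rot: [-3.139, -0.002, 1.689]
force: [-3.0, -1.4, 1.1]
width: 28.2
gripper_force: 59.7
```

Contact came near 167.5 and the force dropped at about 162, so it clicked. I keep pressing to the bridge.

```bash
python3 -m handwheel '[[[0,0,0],[0,0,0.002],1],[[0,0,0],[0,0,0.002],1],[[0,0,0],[0,0,0],1]]' && python3 -m handwheel '[[[0,0,0],[0,0,0.001],1],[[0,0,0],[0,0,0.001],1],[[0,0,0],[0,0,0],1]]' && python3 -m handwheel '[[[0,0,0],[0,0,0.001],1],[[0,0,0],[0,0,0.001],1],[[0,0,0],[0,0,0],1]]'
```

```text
clock: 18.9
eef_pos: [599.2, 153.7, 156.6]
tool_rot: [-3.139, -0.002, 1.69]
force: [-1.1, -1.0, -4.6]
width: 28.4
gripper_force: 59.4
clock: 19.15
eef_pos: [599.6, 153.8, 155.6]
tool_rot: [-3.141, -0.003, 1.69]
force: [-1.4, -1.6, -1.6]
width: 28.1
gripper_force: 59.8
clock: 19.4
eef_pos: [599.7, 153.7, 155.1]
tool_rot: [-3.141, -0.003, 1.69]
force: [-4.4, -0.2, 7.7]
width: 28.2
gripper_force: 60.8
```

```bash
python3 -m handwheel '[[[0,0,0],[0,0,0.001],1],[[0,0,0],[0,0,0.001],1],[[0,0,0],[0,0,0],1],[[0,0,0],[0,0,0],1]]' && python3 -m handwheel '[[[0,0,0],[0,0,0],1],[[0,0,0],[0,0,0],1],[[0,0,0],[0,0,0],1],[[0,0,0],[0,0,0],1],[[0,0,0],[0,0,0],1]]'
python3 - <<'E'
from h import *
w=shot("wrist","w12");s=ctrl.read_state();z=s["eef_pos"][2];print(s["eef_pos"],s["force"],s["tool_rot"])
g=cv2.cvtColor(w["pixels"],cv2.COLOR_RGB2HSV)
m=cv2.inRange(g,(60,20,50),(130,90,125));r=np.where(m[120:215,275])[0]+120;v=r.min();c=np.where(m[v+12,200:360])[0]+200
print("bridge far",v,tooly(w,281,v,z-146)-40,c.min(),c.max())
for b in blobs(w,(3,180,60),(15,255,255),100)[:2]:
    print(np.array(b,float),"cap x",tooly(w,b[5],b[2],z-150)[0]-18)
E
```

```text
clock: 19.73
eef_pos: [599.7, 153.7, 155.0]
tool_rot: [3.141, -0.005, 1.69]
force: [-8.9, -0.8, 20.9]
width: 27.7
gripper_force: 62.1
clock: 20.15
eef_pos: [599.7, 153.7, 155.0]
tool_rot: [3.141, -0.005, 1.69]
force: [-8.1, -1.0, 20.3]
width: 28.0
gripper_force: 62.1
[599.689 153.76  154.998] [-8.506 -0.456 20.235] [ 3.141 -0.005  1.69 ]
bridge far 187 [ -4.054 -38.585 -31.002] 242 317
[3160.     249.     224.      64.      82.     280.328  259.617] cap x -1.0923164477263754
```

The flange is rigidly seated at the predicted height, with 20 N held. I'm handing the job in.

```bash
python3 -c "
from cell import ctrl
print(ctrl.finish_job())"
```

```text
the job is handed in; nothing more can be done
None
```

The job is handed in (no verdict returned): the saddle hangs on the rail with the stud through its hole, and the cap clicked and is held down on the bridge at about 20 N at about 20 s; I kept clear of the mug, chips and tape but did not re-measure them.

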